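# Load a brass cap and latch the inspection tray

### The arm

A 6-joint arm with a two-finger parallel gripper is mounted at the origin on the work surface. World frame = base frame: x ahead of the robot, y to its left, z up, the work surface at z = 0. Lengths are in m, angles in rad, forces in N, time in s.
With the tool pointing down it reaches from about 0.4 to 0.825 m from the base axis. Payload 7 kg.
Tool frame: the origin (TCP) lies midway between the tips of the shut fingers; the grasp point (between the pads) lies 19 mm behind it; z points along the fingers, y is the line along which they close (so a half turn about z gives the same grasp; the last joint's range is limited). The gripper opens to 88 mm and grips with 3 to 60 N. Pads are 19 mm wide; open, the fingers measure 130 mm over their backs; the gripper's body (78 mm by 193 mm) begins 47 mm behind the grasp point.
Start: joints at [1.607, 0.359, 0.012, 0, -1.224, -0.288], TCP at [0.168, 0.654, 0.227] pointing down, gripper open.
Joint ranges: [-3.07, 3.07], [-1.43, 2.12], [-1.02, 1.25], [-3.03, 1.67], [-3.05, -0], [-3.03, 3.03]. Speed limits (rad/s): [2.39, 2.39, 3.01, 3.14, 3.14, 3.14].

### API

Orientations are given as [roll, pitch, yaw] about the fixed x, y, z axes, in that order (R = Rz(yaw) Ry(pitch) Rx(roll)).
In Python, from station import monitor, viewer, arm gives the robot as it stands.
- The arm moves only by the tool move_arm, never from a script. Its argument "deltas" is a list that holds one entry, the list of rows, each a list of 7 numbers: the turn, a rotation vector about the tool's x, y, z in degrees, then the shift along the tool's x, y, z in m, then the finger opening in m, from 0 to 0.0876. A call has 1 to 12 rows; each row is the pose to reach, as a shift and turn from the pose commanded when the call began, along the tool's axes at that moment; what a row does not reach only later rows make up. A row lasts 1/12 s, in which the tool goes at most 41.7 mm and 7.16 degrees, less where a joint would pass 70% of its speed; a pose out of reach is approached as far as the arm can. A call with a gripper value outside its range is refused whole. The fingers move at their own pace and stop on an object; "force" is the grip in N (left out, the last holds). Time passes only in rows, so rows that repeat a pose let the fingers close. It gives the time, the measured TCP pose, the force and the opening at its end, in the units of the state.
- monitor.get_state(): the state, without advancing time (a new reading comes with each control period).
- viewer.grab_frame(name): name is "scene" or "top" or "wrist"; returns a dict with "frame" (420x560x3 uint8, blue, green, red), "vfov" (degrees; the focal length in pixels is half the picture's height over the tangent of half this angle, whatever the lens; pixels are square), "cx", "cy" (the principal point, pixels), "xyz" and "orientation" of the camera in the world; the wrist camera has in their place "hand_eye" (4x4, takes a point from camera to tool coordinates, whose origin is the TCP and whose axes are the flange's). Camera axes: x right, y down, z forward; pixel columns grow to the right and rows downward; lengths in m; the calibration is good to about 2 mm. A picture is of the moment at which its call begins: read the wrist's pose just before it. There is no depth.
- arm.job_done(): hands the job in, once; it reports no verdict.
The state is a dict: "t": time; "q": joint angles; "qd": joint speeds; "joint_efforts": joint torques, N m; "eef_pos": TCP position; "ee_rot": TCP orientation; "force": force on the tool from outside, world axes, zero at the start; "moment": the same for the moment, N m; "width": finger opening in m.
Only numpy, scipy, OpenCV 4.12 (cv2) and the standard library are available. Lean on these libraries where they do the work, as an engineer would, in place of code of your own. Each camera call takes 0.05 s, during which the arm holds its last target. There are 200 camera calls.

### The job

Put the round brass cap that has a single side stub, mouth up, into the dish of the raised tray of the grey inspection station, and press the tray down until it latches, so that it stays down when you let go. It is a push-push latch: a second press would let it up again.

Things in the scene. Friction and masses are not known exactly. Their poses are not given: they have to be found in the camera images.
- cap_center (a point): Raw brass cup, 48 mm across, 40 mm high, 0.25 kg, standing mouth up, ONE round side stub (14 mm thick, level, half-way up) reaching 45 mm from the axis along +x. Point: on the axis, half-way up; z up. Grasp across y (48 mm). Not it: flat flange 64 mm across, 16 mm high, no stub; slim tee 38 mm across, two opposite stubs; flat paddle with an arm.
- tray_seat (a point): Centre of the dish floor (upper side) of the aluminium tray, which slides straight up and down in a fixed grey housing 210 x 176 mm, 70 mm high; its x points away from the robot within 25 degrees, z up. Dish inside: 105 mm along x, 132 mm along y, rim 6 mm high; floor 80 mm above the bench while up; moves with the tray.
- tray_pad (a point): Centre of the top of the press block on the tray, a plain upstanding block with a grey face 80.5 mm from the dish centre towards -x (robot's side): 40 mm along x, 60 mm along y, top 31 mm above the dish floor (111 mm above the bench while up); moves with the tray. Axes as tray_seat. Press here straight down, fingers shut.
- tray (a joint): How far the tray is pressed down, m: 0 = up (start), 0.0265 = bottom stop. A spring lifts it: pressing takes about 5 N at first, 9 N near the bottom, some 2 N more when empty; the stop is hard. Push-push latch: pressed beyond 0.0245 and let go, it comes back to about 0.0175 and stays latched. Pressed to the bottom again and let go, it returns to 0.
Mind the look-alikes: they are no part of the job. Leave any black or red look-alike of the part that bears cap_center alone.

How it is judged:
At the end, for the whole second after the job is handed in: The tray is latched down by itself (joint between 13 and 22.5 mm), and the cap stands mouth up (within about 10 degrees) on the floor of the tray's dish, its axis within 45 mm of the dish centre (value of joint tray between 0.013 and 0.0225 m and horizontal distance between cap_center and tray_seat below 0.045 m and z of cap_center in the frame of tray_seat between 0.012 and 0.026 m and angle between cap_center's own z axis and vertical below 0.17 rad); the robot touches nothing.
It also fails if it takes over 43 s, if anything falls off the work surface, if the arm or the gripper's body presses on something with over 40 N, if the wrist force passes 120 N, or if a joint passes its speed limit or range.

## Working session

There is one attempt and no reset: what is moved stays moved. The work goes in short steps, Python scripts to look and compute and a tool call to move; the robot and the scene stay as the last step left them, time stands still between calls to the robot, and variables do not carry over. Pictures are saved under pics/ and viewed, on a budget of 10 in all, crops included, one or two more only if the job needs it, and the job is handed in when it is done.

Besides the shell and the picture viewer there is one more tool, called after "Emit:" as name([rows], argument=value, ...), one row to a line, values as JSON. move_arm: Moves the arm, as the interface text tells. Its arguments: {"type":"object","properties":{"deltas":{"type":"array","items":{"type":"array","items":{"type":"array","items":{"type":"number"}}}},"force":{"type":"number"}},"required":["deltas"]}

```bash
mkdir -p pics; ls; cat > h.py <<'E'
import numpy as np, cv2
from scipy.spatial.transform import Rotation as R
from station import monitor, viewer, arm
def cam(name):
    s=monitor.get_state(); f=viewer.grab_frame(name)
    fl=210/np.tan(np.radians(f['vfov'])/2)
    K=np.array([[fl,0,f['cx']],[0,fl,f['cy']],[0,0,1]])
    if 'hand_eye' in f:
        T=np.eye(4);T[:3,:3]=R.from_euler('xyz',s['ee_rot']).as_matrix();T[:3,3]=s['eef_pos']
        T=T@np.array(f['hand_eye'])
    else:
        T=np.eye(4);o=np.array(f['orientation'])
        T[:3,:3]=o if o.shape==(3,3) else R.from_euler('xyz',o).as_matrix();T[:3,3]=f['xyz']
    return f['frame'],K,T
def px2w(K,T,u,v,z):
    d=T[:3,:3]@np.linalg.solve(K,[u,v,1]);return T[:3,3]+d*(z-T[2,3])/d[2]
def w2px(K,T,p):
    c=K@(T[:3,:3].T@(np.array(p)-T[:3,3]));return c[:2]/c[2]
def save(n,K,T): np.savez(n,K=K,T=T)
E
python3 - <<'E'
from h import *
s=monitor.get_state();print(s)
for n in('top','scene'):
    f,K,T=cam(n);cv2.imwrite(f'pics/{n}0.png',cv2.resize(f,(784,588)) if n=='top' else f);save(n,K,T);print(n,K,T)
E
```

```text
pics
{'t': 0.0, 'q': array([ 1.60709275e+00,  3.59404048e-01,  1.10711536e-02, -3.49601723e-04,
       -1.22407688e+00, -2.88090129e-01]), 'qd': array([ 4.14552331e-05,  3.42394593e-04, -5.88479399e-04, -1.03991428e-03,
        1.16072045e-03,  1.07677030e-03]), 'joint_efforts': array([ 9.10825838e-04, -5.82715559e+01,  2.93052864e+01,  6.99683726e+00,
        6.99693774e-03, -1.61065159e-04]), 'eef_pos': array([0.16808107, 0.65324703, 0.22561702]), 'ee_rot': array([ 3.13995232e+00, -1.43356269e-04, -2.51912652e-01]), 'force': array([-0.2709567 ,  0.06781183, -0.69064972]), 'moment': array([0.04943574, 0.00630984, 0.00413296]), 'width': 0.08748708676237123}
top [[440.03195301   0.         275.58533128]
 [  0.         440.03195301 203.93979284]
 [  0.           0.           1.        ]] [[-0.02926042 -0.99813003  0.05366819  0.37546968]
 [-0.99929651  0.03047023  0.02186427 -0.03939642]
 [-0.02345867 -0.05299068 -0.99831943  1.13635623]
 [ 0.          0.          0.          1.        ]]
scene [[450.77797815   0.         279.19869111]
 [  0.         450.77797815 218.52632405]
 [  0.           0.           1.        ]] [[ 0.6216371   0.63195922 -0.4628119   0.8231432 ]
 [ 0.78327678 -0.5065583   0.36038338 -0.32704041]
 [-0.00669361 -0.58653749 -0.80989442  0.76343974]
 [ 0.          0.          0.          1.        ]]
```

View pics/top0.png

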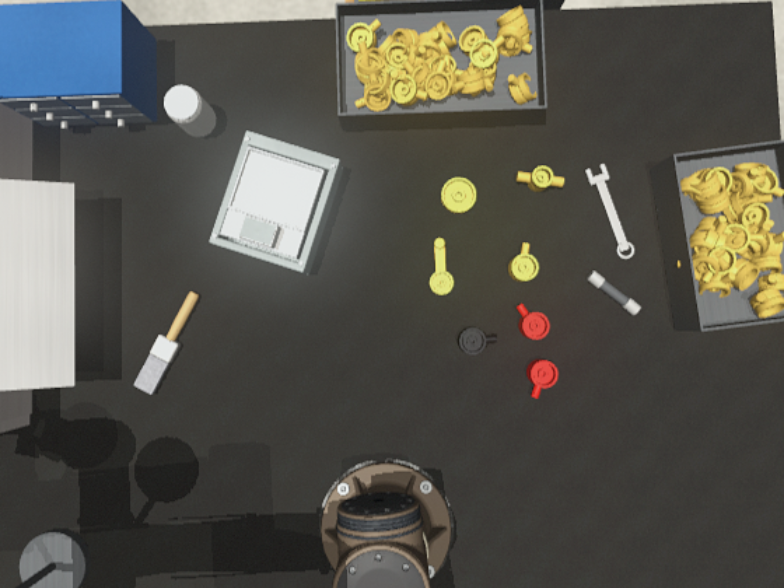

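View pics/scene0.png

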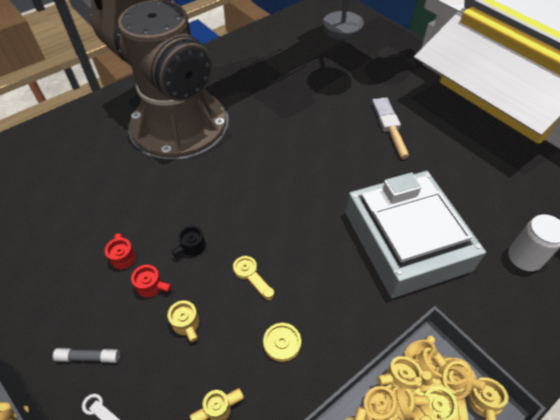

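Top view (784 px scale): the candidates are the flange (458,195), tee (541,178), paddle (441,268), single-stub yellow cap (524,267), red caps (536,325) and (543,375), and black cap (473,341). I choose the yellow cap at (524,267), whose stub points up. The station is at about (275,200), with its pad at (260,233).

```bash
python3 - <<'E'
from h import *
d=np.load('top.npz');K,T=d['K'],d['T'];d2=np.load('scene.npz')
f=cv2.imread('pics/top0.png')
hsv=cv2.cvtColor(f,cv2.COLOR_BGR2HSV)
m=cv2.inRange(hsv,(18,90,80),(40,255,255));m[:235]=0;m[300:]=0;m[:,:500]=0;m[:,550:]=0
pts=np.argwhere(m)[:,::-1]/1.4
P=np.array([px2w(K,T,u,v,.03)[:2] for u,v in pts])
print('n',len(P),'bbox',P.min(0),P.max(0))
# body: distance transform
dt=cv2.distanceTransform(cv2.morphologyEx(m,cv2.MORPH_CLOSE,np.ones((9,9))),cv2.DIST_L2,5);_,r,_,c=cv2.minMaxLoc(dt)
print('body px',c,r,'top z.04',px2w(K,T,c[0]/1.4,c[1]/1.4,.04))
sel=P[np.linalg.norm(P-px2w(K,T,c[0]/1.4,c[1]/1.4,.03)[:2],axis=1)>.028]
print('stub end dir',sel.mean(0), len(sel))
# station
g=cv2.inRange(hsv,(0,0,110),(180,60,255));g[:120]=0;g[285:]=0;g[:,:200]=0;g[:,350:]=0
cs,_=cv2.findContours(g,cv2.RETR_EXTERNAL,cv2.CHAIN_APPROX_NONE);cc=max(cs,key=cv2.contourArea)
rc=cv2.minAreaRect(cc);b=cv2.boxPoints(rc);W=np.array([px2w(K,T,u/1.4,v/1.4,.07)[:2] for u,v in b]);print(b,W,np.linalg.norm(np.diff(W,axis=0),axis=1),W.mean(0))
t=f[120:310,200:570].copy();t=cv2.resize(t,None,fx=2,fy=2,interpolation=cv2.INTER_CUBIC)
s=cv2.imread('pics/scene0.png')[160:350,100:490];s=cv2.resize(s,(740,190*740//390))[:220+140]
cv2.imwrite('pics/crop1.png',np.vstack([t[:,:],])); cv2.imwrite('pics/crop2.png',s)
out=np.zeros((600,760,3),np.uint8)
a=cv2.resize(f[125:285,200:350],(375,400),interpolation=cv2.INTER_CUBIC);b2=cv2.resize(f[230:310,490:565],(375,400),interpolation=cv2.INTER_CUBIC)
out[:400,:375]=a;out[:400,380:755]=b2
cv2.imwrite('pics/crop.png',out[:400])
E
```

```text
n 834 bbox [ 0.43532361 -0.290481  ] [ 0.50572452 -0.23479122]
body px (524, 267) 14.181398391723633 top z.04 [ 0.459836   -0.26173004  0.04      ]
stub end dir [ 0.48670622 -0.2609891 ] 117
[[207.51443  242.57504 ]
 [245.27927  127.482254]
 [340.58102  158.75314 ]
 [302.8162   273.84595 ]] [[0.51764965 0.29413484]
 [0.71996276 0.22411877]
 [0.65804534 0.05686136]
 [0.45754512 0.12785605]] [0.21408607 0.17835024 0.21269834] [0.58830072 0.17574275]
```

View pics/crop.png

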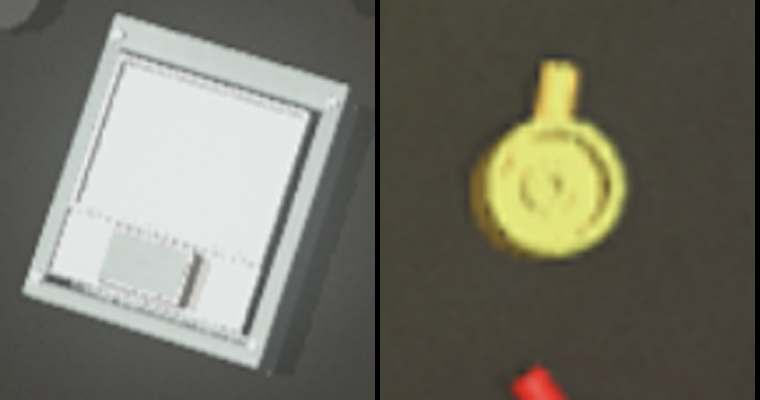

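Crop: the right-hand object has one stub (crop 560,70) and a round mouth at (556,188), so it is the right cap. The left shows the station; its pad top is centred near crop (147,266).

```bash
python3 - <<'E'
from h import *
d=np.load('top.npz');K,T=d['K'],d['T']
p=lambda x,y,ox,oy,s,z:px2w(K,T,(ox+x/s)/1.4,(oy+y/s)/1.4,z)
cap=p(556-380,188,490,230,5,.04);st=p(561-380,72,490,230,5,.025)
print('cap',cap,'stub',st,np.degrees(np.arctan2(*(st-cap)[1::-1])))
pad=p(147,266,200,125,2.5,.111);print('pad',pad)
y=np.radians(-19.2);x=np.array([np.cos(y),np.sin(y),0]);print('seat from pad',pad+x*.0805)
# dish corners floor/rim at z~.086
for c in[(122,60),(313,112),(262,265),(78,208)]:print(p(*c,200,125,2.5,.084)[:2])
d=np.load('scene.npz');print('scene proj cap,pad,seat',[w2px(d['K'],d['T'],q) for q in((*cap[:2],.04),pad,(*(pad+x*.0805)[:2],.08))])
s=monitor.get_state()
print(viewer.grab_frame('wrist')['hand_eye'])
E
```

```text
cap [ 0.45870186 -0.26380564  0.04      ] stub [ 0.50172259 -0.27039881  0.025     ] -8.71310845287184
pad [0.52829491 0.19415185 0.111     ]
seat from pad [0.60431721 0.16767808 0.111     ]
[0.67718722 0.2151502 ]
[0.63591025 0.08277299]
[0.53041455 0.12059155]
[0.57433114 0.24761153]
scene proj cap,pad,seat [array([179.35667042, 312.45524625]), array([400.42688861, 182.75466462]), array([417.74499129, 225.00337911])]
[[-6.91861839e-04 -9.61913107e-01 -2.73354525e-01  7.46930758e-02]
 [ 9.99999632e-01 -8.04126705e-04  2.98654038e-04  4.72471905e-04]
 [-5.07090907e-04 -2.73354218e-01  9.61913309e-01 -1.58510311e-01]
 [ 0.00000000e+00  0.00000000e+00  0.00000000e+00  1.00000000e+00]]
```

```bash
cat > d.py <<'E'
import sys
from h import *
# usage: d.py x y z yawdeg [from x y z yawdeg] -> turn deg, shift in tool axes
a=list(map(float,sys.argv[1:]));s=monitor.get_state()
if len(a)>4: p,Rc=np.array(a[4:7]),R.from_euler('xyz',[180,0,a[7]],degrees=True)
else: p,Rc=s['eef_pos'],R.from_euler('xyz',s['ee_rot'])
Rt=R.from_euler('xyz',[180,0,a[3]],degrees=True)
print(np.round((Rc.inv()*Rt).as_rotvec(degrees=True),1),np.round(Rc.inv().apply(np.array(a[:3])-p),4),'t',s['t'])
E
python3 d.py .52 .15 .2256 -14.4; python3 d.py .459 -.264 .20 -8.7 .52 .15 .2256 -14.4
```

```text
[ 0.1 -0.  -0. ] [0.4662 0.3998 0.0008] t 0.15
[ 0.   0.  -5.7] [0.0439 0.4162 0.0256] t 0.15
```

Emit:
move_arm([
  [[0, 0, 0, 0.466, 0.4, 0, 0.0876], [0, 0, 0, 0.466, 0.4, 0, 0.0876], [0, 0, 0, 0.466, 0.4, 0, 0.0876], [0, 0, 0, 0.466, 0.4, 0, 0.0876], [0, 0, 0, 0.466, 0.4, 0, 0.0876], [0, 0, 0, 0.466, 0.4, 0, 0.0876], [0, 0, 0, 0.466, 0.4, 0, 0.0876], [0, 0, 0, 0.466, 0.4, 0, 0.0876], [0, 0, 0, 0.466, 0.4, 0, 0.0876], [0, 0, 0, 0.466, 0.4, 0, 0.0876], [0, 0, 0, 0.466, 0.4, 0, 0.0876], [0, 0, 0, 0.466, 0.4, 0, 0.0876]],
])

```text
t: 1.15
eef_pos: [0.4551, 0.2419, 0.2268]
ee_rot: [-3.141, -0.0, -0.251]
force: [1.6, -0.0, -0.5]
width: 0.0874
```

```bash
python3 d.py .459 -.264 .19 -8.7
```

```text
[-0.  -0.  -5.7] [0.1296 0.489  0.0366] t 1.15
```

Emit:
move_arm([
  [[0, 0, -5.7, 0.13, 0.489, 0.036, 0.0876], [0, 0, -5.7, 0.13, 0.489, 0.036, 0.0876], [0, 0, -5.7, 0.13, 0.489, 0.036, 0.0876], [0, 0, -5.7, 0.13, 0.489, 0.036, 0.0876], [0, 0, -5.7, 0.13, 0.489, 0.036, 0.0876], [0, 0, -5.7, 0.13, 0.489, 0.036, 0.0876], [0, 0, -5.7, 0.13, 0.489, 0.036, 0.0876], [0, 0, -5.7, 0.13, 0.489, 0.036, 0.0876], [0, 0, -5.7, 0.13, 0.489, 0.036, 0.0876], [0, 0, -5.7, 0.13, 0.489, 0.036, 0.0876], [0, 0, -5.7, 0.13, 0.489, 0.036, 0.0876], [0, 0, -5.7, 0.13, 0.489, 0.036, 0.0876]],
])

```text
t: 2.15
eef_pos: [0.458, -0.257, 0.191]
ee_rot: [-3.141, -0.0, -0.152]
force: [2.0, 0.8, 0.5]
width: 0.0877
```

Emit:
move_arm([
  [[0, 0, 0, 0, 0.035, 0, 0.0876], [0, 0, 0, 0, 0.035, 0, 0.0876], [0, 0, 0, 0, 0.035, 0, 0.0876]],
])

```text
t: 2.4
eef_pos: [0.4522, -0.2913, 0.1903]
ee_rot: [-3.141, 0.001, -0.156]
force: [-0.1, 0.4, -0.4]
width: 0.0874
```

```bash
python3 - <<'E'
from h import *
f,K,T=cam('wrist');save('w1',K,T);cv2.imwrite('pics/w1.png',f)
s=monitor.get_state();print(s['eef_pos'],s['ee_rot'],s['t'],w2px(K,T,(.459,-.264,.04)),w2px(K,T,s['eef_pos']))
E
```

```text
[ 0.45253174 -0.29020386  0.19055324] [-3.14135903e+00  1.02860679e-03 -1.54658188e-01] 2.45 [243.95591522 192.3297119 ] [273.44701325 270.17505079]
```

View pics/w1.png

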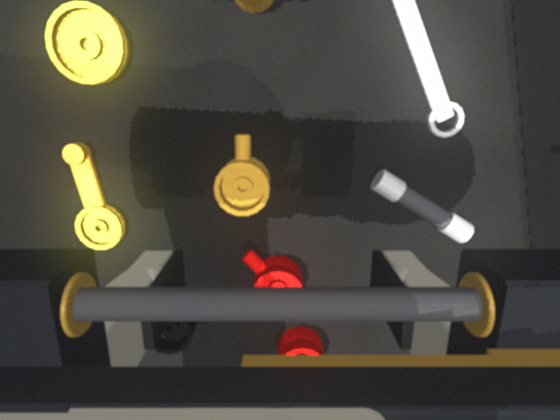

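Wrist view: the cap's rim centre is at about (243,186) and its stub points up to (243,140). The fingers' approach is clear; the red caps are at (278,275) and (300,342), and the paddle is at (98,225).

```bash
python3 - <<'E'
from h import *
d=np.load('w1.npz');K,T=d['K'],d['T'];f=cv2.imread('pics/w1.png')
hsv=cv2.cvtColor(f,cv2.COLOR_BGR2HSV);m=cv2.inRange(hsv,(10,90,60),(40,255,255));m[:120]=0;m[235:]=0;m[:,:190]=0;m[:,300:]=0
ys,xs=np.nonzero(m);print(xs.min(),xs.max(),ys.min(),ys.max())
# silhouette of model cap: fit x,y,yaw by IoU
from scipy.optimize import minimize
a=np.linspace(0,2*np.pi,60);S=8
def model(p):
    x,y,w=p;body=[[x+.024*np.cos(t),y+.024*np.sin(t),z] for t in a for z in(0,.04)]
    e=np.array([np.cos(w),np.sin(w),0]);n=np.array([-e[1],e[0],0])
    st=[np.array([x,y,.02])+e*l+.007*(n*np.cos(t)+np.array([0,0,np.sin(t)])) for t in a[::4] for l in(.015,.045)]
    o=np.zeros(m.shape,np.float32)
    for q in(body,st):
        h=cv2.convexHull(np.float32([w2px(K,T,k) for k in q]))
        cv2.fillConvexPoly(o,np.int32(h*16),1,cv2.LINE_AA,4)
    return o
mm=(m>0)
def c(p):o=model(p)>.5;return -(o&mm).sum()/(o|mm).sum()
r=minimize(c,[.459,-.264,-.15],method='Nelder-Mead',options=dict(initial_simplex=[[.459,-.264,-.15],[.467,-.264,-.15],[.459,-.256,-.15],[.459,-.264,.05]]))
print(r.x,np.degrees(r.x[2]),r.fun, px2w(K,T,243,186,.04))
E
python3 d.py .458 -.264 .021 -8.7
```

```text
212 270 133 217
[ 0.46181886 -0.26189733 -0.18383248] -10.532825386153005 -0.9519782543038356 [ 0.46462461 -0.26419867  0.04      ]
[-0.   0.1 -0.2] [ 0.0015 -0.0267  0.1696] t 2.45
```

```bash
python3 d.py .462 -.262 .06 -10; python3 d.py .462 -.262 .009 -10
```

```text
[-0.   0.1  1.1] [ 0.0051 -0.0293  0.1306] t 2.45
[-0.   0.1  1.1] [ 0.0052 -0.0293  0.1816] t 2.45
```

Emit:
move_arm([
  [[0, 0, 1, 0.005, -0.029, 0.03, 0.0876], [0, 0, 1, 0.005, -0.029, 0.065, 0.0876], [0, 0, 1, 0.005, -0.029, 0.1, 0.0876], [0, 0, 1, 0.005, -0.029, 0.125, 0.0876], [0, 0, 1, 0.005, -0.029, 0.145, 0.0876], [0, 0, 1, 0.005, -0.029, 0.16, 0.0876], [0, 0, 1, 0.005, -0.029, 0.17, 0.0876], [0, 0, 1, 0.005, -0.029, 0.177, 0.0876], [0, 0, 1, 0.005, -0.029, 0.181, 0.0876], [0, 0, 1, 0.005, -0.029, 0.181, 0.0876]],
])

```text
t: 3.28
eef_pos: [0.4626, -0.2612, 0.0099]
ee_rot: [-3.142, 0.0, -0.169]
force: [-1.4, -1.1, -0.1]
width: 0.0878
```

Emit:
move_arm([
  [[0, 0, 0, 0, 0, 0, 0.03], [0, 0, 0, 0, 0, 0, 0.03], [0, 0, 0, 0, 0, 0, 0.03], [0, 0, 0, 0, 0, 0, 0.03], [0, 0, 0, 0, 0, 0, 0.03], [0, 0, 0, 0, 0, 0, 0.03], [0, 0, 0, 0, 0, 0, 0.03], [0, 0, 0, 0, 0, 0, 0.03]],
], force=25)

```text
t: 3.95
eef_pos: [0.4626, -0.2617, 0.0102]
ee_rot: [3.142, -0.0, -0.17]
force: [-0.8, -0.5, 1.9]
width: 0.0477
```

```bash
python3 d.py .604 .167 .16 -19.2;
```

```text
[ 0.  -0.   9.5] [ 0.067  -0.4464 -0.1498] t 3.95
```

Emit:
move_arm([
  [[0, 0, 0, 0, 0, -0.008, 0.03], [0, 0, 0, 0, 0, -0.025, 0.03], [0, 0, 0, 0, 0, -0.05, 0.03], [0, 0, 0, 0, 0, -0.08, 0.03], [0, 0, 0, 0, 0, -0.11, 0.03], [0, 0, 0, 0, 0, -0.135, 0.03], [0, 0, 0, 0, 0, -0.15, 0.03], [0, 0, 0, 0, 0, -0.158, 0.03], [0, 0, 0, 0, 0, -0.16, 0.03]],
])

```text
t: 4.7
eef_pos: [0.4628, -0.2617, 0.1716]
ee_rot: [-3.141, -0.002, -0.17]
force: [-0.3, -0.6, -3.7]
width: 0.0474
```

Emit:
move_arm([
  [[0, 0, 0.5, 0.002, -0.012, 0, 0.03], [0, 0, 1.5, 0.006, -0.04, 0, 0.03], [0, 0, 2.5, 0.011, -0.075, 0, 0.03], [0, 0, 3.5, 0.017, -0.11, 0, 0.03], [0, 0, 4.5, 0.022, -0.145, 0, 0.03], [0, 0, 5, 0.027, -0.18, 0, 0.03], [0, 0, 6, 0.032, -0.215, 0, 0.03], [0, 0, 7, 0.038, -0.25, 0, 0.03], [0, 0, 7.5, 0.043, -0.285, 0, 0.03], [0, 0, 8, 0.048, -0.32, 0, 0.03], [0, 0, 9, 0.053, -0.355, 0, 0.03], [0, 0, 9.5, 0.058, -0.385, 0, 0.03]],
])

```text
t: 5.7
eef_pos: [0.5841, 0.11, 0.1682]
ee_rot: [3.14, 0.002, -0.336]
force: [0.6, 0.6, -3.2]
width: 0.0477
```

```bash
python3 d.py .604 .167 .16 -19.2;
```

```text
[ 0.1  0.1 -0.1] [ 0.     -0.0604  0.0081] t 5.7
```

Emit:
move_arm([
  [[0, 0, 0, 0, -0.025, 0, 0.03], [0, 0, 0, 0, -0.042, 0, 0.03], [0, 0, 0, 0, -0.053, 0, 0.03], [0, 0, 0, 0, -0.057, 0, 0.03], [0, 0, 0, 0, -0.057, 0, 0.03], [0, 0, 0, 0, -0.057, 0, 0.03]],
])

```text
t: 6.2
eef_pos: [0.603, 0.1608, 0.1696]
ee_rot: [3.141, 0.001, -0.336]
force: [-0.0, -0.9, -2.8]
width: 0.0472
```

```bash
python3 - <<'E'
from h import *
f,K,T=cam('wrist');save('w2',K,T)
for q,c in(((.604,.167,.08),(0,0,255)),((.528,.194,.111),(255,0,0))):
    cv2.circle(f,tuple(int(i) for i in w2px(K,T,q)),4,c,1);print(w2px(K,T,q))
cv2.imwrite('pics/w2.png',f)
s=monitor.get_state();print(s['eef_pos'],s['ee_rot'],s['force'],s['t'])
E
```

```text
[267.66999249 216.9614261 ]
[266.90841725 342.45438953]
[0.60301051 0.16063147 0.16991706] [ 3.14104937e+00  5.58569707e-04 -3.36503214e-01] [ 0.69920858  0.16492957 -2.96646614] 6.25
```

View pics/w2.png

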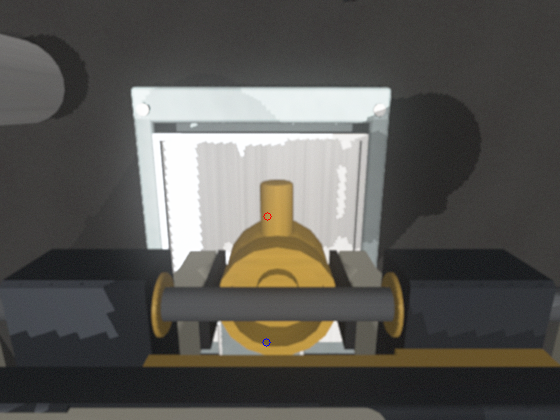

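Wrist view: the cap is held upright with its stub away from the robot. The dish spans u=160–368, well aligned, and the cap (u≈278) needs about 6 mm more to the left. Lowering.

Emit:
move_arm([
  [[0, 0, 0, 0, -0.003, 0.008, 0.03], [0, 0, 0, 0, -0.007, 0.022, 0.03], [0, 0, 0, 0, -0.007, 0.038, 0.03], [0, 0, 0, 0, -0.007, 0.053, 0.03], [0, 0, 0, 0, -0.007, 0.064, 0.03], [0, 0, 0, 0, -0.007, 0.071, 0.03], [0, 0, 0, 0, -0.007, 0.075, 0.03], [0, 0, 0, 0, -0.007, 0.076, 0.03], [0, 0, 0, 0, -0.007, 0.076, 0.03]],
])

```text
t: 7.0
eef_pos: [0.606, 0.1684, 0.0943]
ee_rot: [-3.141, -0.0, -0.336]
force: [-0.8, 0.8, -2.3]
width: 0.0475
```

Emit:
move_arm([
  [[0, 0, 0, 0, 0, 0.001, 0.03], [0, 0, 0, 0, 0, 0.002, 0.03], [0, 0, 0, 0, 0, 0.002, 0.03]],
])

```text
t: 7.25
eef_pos: [0.606, 0.1686, 0.0925]
ee_rot: [-3.141, -0.0, -0.336]
force: [0.5, 0.7, -3.5]
width: 0.0478
```

Emit:
move_arm([
  [[0, 0, 0, 0, 0, 0.001, 0.03], [0, 0, 0, 0, 0, 0.0015, 0.03], [0, 0, 0, 0, 0, 0.0015, 0.03]],
])

```text
t: 7.5
eef_pos: [0.6058, 0.1685, 0.0905]
ee_rot: [3.142, 0.0, -0.336]
force: [-0.7, -0.4, -2.3]
width: 0.0471
```

Emit:
move_arm([
  [[0, 0, 0, 0, 0, 0.001, 0.03], [0, 0, 0, 0, 0, 0.001, 0.03], [0, 0, 0, 0, 0, 0.001, 0.03]],
])

```text
t: 7.75
eef_pos: [0.6059, 0.1685, 0.0903]
ee_rot: [-3.141, -0.0, -0.335]
force: [-2.5, -0.5, 4.9]
width: 0.0479
```

Contact (force +4.9 N) at the expected height, so I release.

Emit:
move_arm([
  [[0, 0, 0, 0, 0, 0, 0.07], [0, 0, 0, 0, 0, 0, 0.07], [0, 0, 0, 0, 0, 0, 0.07], [0, 0, 0, 0, 0, 0, 0.07], [0, 0, 0, 0, 0, 0, 0.07], [0, 0, 0, 0, 0, -0.005, 0.07], [0, 0, 0, 0, 0, -0.02, 0.07], [0, 0, 0, 0, 0, -0.045, 0.07], [0, 0, 0, 0, 0, -0.075, 0.07], [0, 0, 0, 0, 0, -0.095, 0.07], [0, 0, 0, 0, 0, -0.1, 0.07], [0, 0, 0, 0, 0, -0.1, 0.07]],
])

```text
t: 8.75
eef_pos: [0.6068, 0.1689, 0.1922]
ee_rot: [-3.138, -0.003, -0.335]
force: [-0.5, -1.0, 0.3]
width: 0.0698
```

```bash
python3 d.py .5285 .194 .19 -19.2; python3 - <<'E'
from h import *
f,K,T=cam('wrist');save('w3',K,T);cv2.imwrite('pics/w3.png',f)
print([w2px(K,T,q) for q in((.604,.167,.08),(.606,.1685,.12),(.528,.194,.111))]);print(monitor.get_state()['force'])
E
```

```text
[-0.2 -0.2 -0. ] [-0.0822  0.0021  0.0019] t 8.75
[array([280.57963072, 210.14058829]), array([277.8385205 , 224.49680351]), array([279.9978554 , 325.43811121])]
[ 0.31314879  0.3904506  -0.72799232]
```

View pics/w3.png

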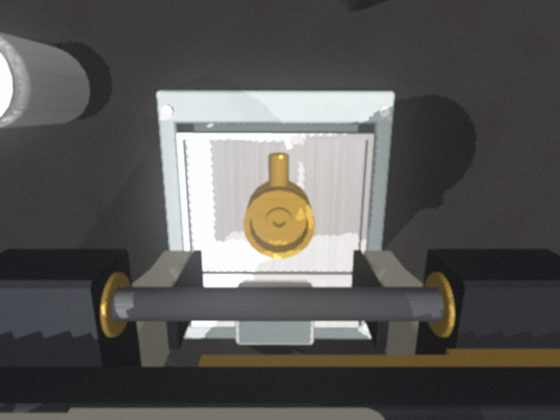

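Wrist view: the cap stands in the dish with its rim centre at (279,222), predicted (278,224). The pad is at about (275,312) and unobstructed. Next I move over the pad with the fingers shut.

Emit:
move_arm([
  [[0, 0, 0, -0.015, -0.001, 0, 0], [0, 0, 0, -0.04, -0.001, 0, 0], [0, 0, 0, -0.065, -0.001, 0, 0], [0, 0, 0, -0.078, -0.001, 0, 0], [0, 0, 0, -0.082, -0.001, 0, 0], [0, 0, 0, -0.082, -0.001, 0.01, 0], [0, 0, 0, -0.082, -0.001, 0.025, 0], [0, 0, 0, -0.082, -0.001, 0.042, 0], [0, 0, 0, -0.082, -0.001, 0.057, 0], [0, 0, 0, -0.082, -0.001, 0.067, 0], [0, 0, 0, -0.082, -0.001, 0.072, 0], [0, 0, 0, -0.082, -0.001, 0.073, 0]],
])

```text
t: 9.8
eef_pos: [0.5286, 0.1958, 0.1149]
ee_rot: [3.139, 0.001, -0.336]
force: [0.1, 0.1, 0.3]
width: 0.0011
```

```bash
python3 d.py .5285 .195 .083 -19.2; python3 -c "
from h import *
print(monitor.get_state())"
```

```text
[ 0.1  0.1 -0.1] [0.0002 0.0007 0.0319] t 9.8
{'t': 9.8, 'q': array([ 7.01878369e-01,  2.77676791e-01, -3.82747225e-01, -3.38833072e-05,
       -9.12946769e-01,  5.32855041e-01]), 'qd': array([ 0.00234168, -0.00988456,  0.00906577,  0.00769175,  0.00527967,
       -0.0021115 ]), 'joint_efforts': array([ 3.64251646e-03, -4.68467152e+01,  2.44586849e+01,  5.82530558e+00,
        2.74030594e-01,  7.86233606e-03]), 'eef_pos': array([0.52859567, 0.19577475, 0.11491452]), 'ee_rot': array([ 3.13938871e+00,  1.33085928e-03, -3.36085135e-01]), 'force': array([0.12100099, 0.05022436, 0.31337057]), 'moment': array([-0.02658903,  0.00746766,  0.02341033]), 'width': 0.0011153987869395787}
```

Emit:
move_arm([
  [[0, 0, 0, 0, 0, 0.002, 0], [0, 0, 0, 0, 0, 0.004, 0], [0, 0, 0, 0, 0, 0.007, 0], [0, 0, 0, 0, 0, 0.01, 0], [0, 0, 0, 0, 0, 0.013, 0], [0, 0, 0, 0, 0, 0.016, 0], [0, 0, 0, 0, 0, 0.019, 0], [0, 0, 0, 0, 0, 0.022, 0], [0, 0, 0, 0, 0, 0.024, 0], [0, 0, 0, 0, 0, 0.025, 0], [0, 0, 0, 0, 0, 0.025, 0]],
])

```text
t: 10.72
eef_pos: [0.5293, 0.1968, 0.0926]
ee_rot: [-3.14, -0.001, -0.335]
force: [-1.0, -0.9, 6.5]
width: 0.0003
```

Emit:
move_arm([
  [[0, 0, 0, 0, 0, 0.001, 0], [0, 0, 0, 0, 0, 0.002, 0], [0, 0, 0, 0, 0, 0.003, 0], [0, 0, 0, 0, 0, 0.003, 0]],
])

```text
t: 11.05
eef_pos: [0.5294, 0.1968, 0.0897]
ee_rot: [-3.14, -0.001, -0.335]
force: [-1.2, -1.5, 6.3]
width: 0.0002
```

Emit:
move_arm([
  [[0, 0, 0, 0, 0, 0.001, 0], [0, 0, 0, 0, 0, 0.002, 0], [0, 0, 0, 0, 0, 0.003, 0], [0, 0, 0, 0, 0, 0.003, 0]],
])

```text
t: 11.38
eef_pos: [0.5293, 0.1968, 0.0867]
ee_rot: [-3.14, -0.001, -0.335]
force: [-1.0, -1.0, 6.4]
width: 0.0003
```

Emit:
move_arm([
  [[0, 0, 0, 0, 0, 0.001, 0], [0, 0, 0, 0, 0, 0.002, 0], [0, 0, 0, 0, 0, 0.002, 0]],
])

```text
t: 11.63
eef_pos: [0.5293, 0.1968, 0.0848]
ee_rot: [-3.14, -0.001, -0.335]
force: [-0.9, -1.0, 7.9]
width: 0.0005
```

Emit:
move_arm([
  [[0, 0, 0, 0, 0, 0.001, 0], [0, 0, 0, 0, 0, 0.0015, 0], [0, 0, 0, 0, 0, 0.0015, 0]],
])

```text
t: 11.88
eef_pos: [0.5293, 0.1967, 0.0837]
ee_rot: [-3.14, -0.002, -0.335]
force: [-2.4, -1.4, 11.1]
width: 0.0004
```

Emit:
move_arm([
  [[0, 0, 0, 0, 0, 0.001, 0], [0, 0, 0, 0, 0, 0.001, 0], [0, 0, 0, 0, 0, 0.001, 0]],
])

```text
t: 12.13
eef_pos: [0.5294, 0.1968, 0.0837]
ee_rot: [-3.14, -0.002, -0.335]
force: [-6.6, -1.4, 20.0]
width: 0.0001
```

The tray is at its hard stop (20 N, no further travel). I lift off gently, straight up.

Emit:
move_arm([
  [[0, 0, 0, 0, 0, -0.002, 0], [0, 0, 0, 0, 0, -0.004, 0], [0, 0, 0, 0, 0, -0.007, 0], [0, 0, 0, 0, 0, -0.011, 0], [0, 0, 0, 0, 0, -0.016, 0], [0, 0, 0, 0, 0, -0.025, 0], [0, 0, 0, 0, 0, -0.04, 0], [0, 0, 0, 0, 0, -0.065, 0], [0, 0, 0, 0, 0, -0.09, 0], [0, 0, 0, 0, 0, -0.11, 0], [0, 0, 0, 0, 0, -0.12, 0], [0, 0, 0, 0, 0, -0.12, 0]],
])

```text
t: 13.13
eef_pos: [0.5298, 0.1971, 0.204]
ee_rot: [-3.138, -0.003, -0.335]
force: [0.4, 0.3, 0.4]
width: 0.0005
```

```bash
python3 - <<'E'
from h import *
f,K,T=cam('wrist');save('w4',K,T)
g,K2,T2=cam('scene')
print(monitor.get_state()['eef_pos'],monitor.get_state()['force'])
seat=np.array([.604,.167]);pad=np.array([.5285,.195])
for dn in(0,.0175):
    print(dn,'wrist cap rim',w2px(K,T,(.606,.1685,.12-dn)),'scene rim',w2px(K2,T2,(.606,.1685,.12-dn)),'scene pad',w2px(K2,T2,(*pad,.111-dn)))
a=cv2.resize(g[110:310,320:520],(400,400),interpolation=cv2.INTER_CUBIC)
o=np.zeros((400,800,3),np.uint8);o[:,400:]=a;o[:300,:400]=cv2.resize(f,(400,300));cv2.imwrite('pics/w4.png',o)
E
```

```text
[0.52837927 0.196382   0.20079602] [-0.44883452 -0.33087626 -0.76816438]
0 wrist cap rim [279.93488737  95.29565865] scene rim [424.23867711 212.41742425] scene pad [400.81543061 182.60493061]
0.0175 wrist cap rim [279.82797453  96.08228844] scene rim [421.7792734  218.20537908] scene pad [398.88839948 188.5283638 ]
```

View pics/w4.png

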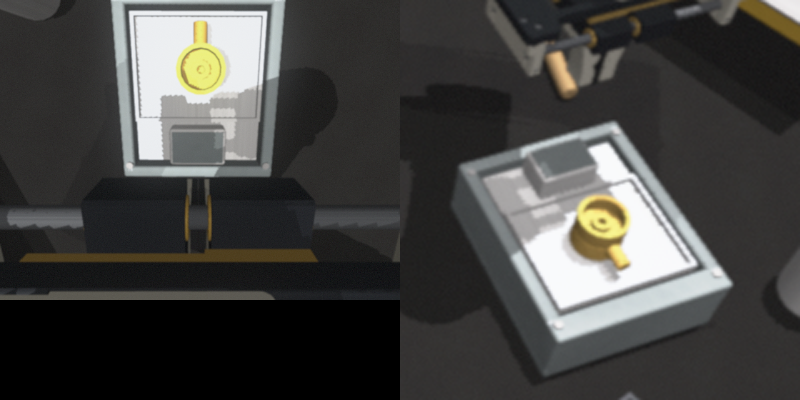

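The scene crop puts the pad top at (399,188.5) and the cap rim at (421.5,219). For a latched tray the predictions are (398.9,188.5) and (421.8,218.2), and raised would be about 6 px higher, so it is latched. The cap is upright in the dish and the arm is clear.

```bash
python3 -c "
from station import arm,monitor
print(monitor.get_state()['t']);print(arm.job_done())"
```

```text
13.2333
the job is handed in; nothing more can be done
None
```

The brass cap is in the tray's dish, mouth up, and the tray is latched down. I handed the job in at about 13.2 s of the 43 s allowed.

- **Placing:** I gripped the single-stub cap at 25 N and set it down about 3 mm from the dish centre, going by the arm's measured pose.
- **Pressing:** I pressed the pad once with the fingers shut, until the tray stopped moving at 20 N, then lifted straight off.
- **Last checks:** In the scene view, the pad and cap rim are within about 1 px of where a tray latched 17.5 mm down should show them. A raised tray would show them about 6 px higher. The cap looks upright, and the gripper is clear with no contact force.
- **Disagreements:** The first overhead estimate of the cap was about 4 mm off the close-up fit, and I used the close-up. The pad also appeared up to about 4 mm from its estimate, well within its size. Nothing else disagreed.

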